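# Charge the sample bottle with its grinding ball

## Robot

A 6-joint arm with a two-finger parallel gripper is mounted at the origin on the work surface. World frame = base frame: x ahead of the robot, y to its left, z up, the work surface at z = 0. Lengths are in m, angles in rad, forces in N, time in s.
With the tool pointing down it reaches from about 0.375 to 0.975 m from the base axis. Payload 3.8 kg.
Tool frame: the origin (TCP) lies midway between the tips of the shut fingers; the grasp point (between the pads) lies 19 mm behind it; z points along the fingers, y is the line along which they close (so a half turn about z gives the same grasp; the last joint's range is limited). The gripper opens to 85 mm and grips with 20 to 120 N. Pads are 22 mm wide; open, the fingers measure 114 mm over their backs; the gripper's body (76 mm by 85 mm) begins 54 mm behind the grasp point. The pads swing forward as they close: fully open they stand 13 mm farther back than shut.
Start: joints at [1.075, 0.264, 1.604, -0, 1.274, -0.037], TCP at [0.299, 0.605, 0.231] pointing down, gripper open.
Joint ranges: [-2.63, 2.63], [-0.94, 2.18], [0.31, 2.57], [-1.31, 4.45], [0, 2.66], [-2.55, 2.55]. Speed limits (rad/s): [2.57, 2.57, 3.14, 3.14, 3.14, 3.14].

## Interface

Orientations are given as a rotation vector (axis times angle).
In Python, from workcell import bot gives the robot as it stands.
- The arm moves only by the tool jog_arm, never from a script. Its argument "motion" is a list of rows, each a list of 5 numbers: the opening, from -1 (shut) to 1 (fully open), then the shift along the tool's x, y, z in mm, then the turn about the tool's z in degrees. In form: [[claw, x, y, z, twist], ...]. A call has 1 to 10 rows; each row shifts and turns the commanded pose from where the row before left it, along the tool's axes as they then stand; what a row does not reach is not made up. A row lasts 1/12 s, in which the tool goes at most 41.7 mm and 7.16 degrees, less where a joint would pass 70% of its speed; a pose out of reach is approached as far as the arm can. A call with a gripper value outside its range is refused whole. The fingers move at their own pace and stop on an object; "force" is the grip in N (left out, the last holds). Time passes only in rows, so rows that do not move let the fingers close. It gives the time, the measured TCP pose, the force, the opening and the grip force at its end, in the units of the state.
- bot.read_state(): the state, without advancing time (a new reading comes with each control period).
- bot.read_camera(name): name is "scene" or "top"; returns (picture, depth): 480x640x3 uint8, red, green, blue; 480x640 float32, m along the optical axis (not along the pixel's ray), 0 where there is no reading.
- bot.get_calibration(name): a dict with "vfov" (degrees; the focal length in pixels is half the picture's height over the tangent of half this angle, whatever the lens; pixels are square), "cx", "cy" (the principal point, pixels), "rvec" (rotation vector, rad) and "tvec" (3), from world to camera coordinates, as OpenCV has them. Camera axes: x right, y down, z forward; pixel columns grow to the right and rows downward; lengths in m; the calibration is good to about 2 mm. A picture is of the moment at which its call begins. get_calibration takes no time and is no camera call.
- bot.finish_job(): hands the job in; it is judged then, once.
The state is a dict: "time": time; "q": joint angles; "joint_vel": joint speeds; "joint_torque": joint torques, N m; "tool_pos": TCP position; "tcp_rot": TCP orientation; "wrist_force": force on the tool from outside, world axes, zero at the start; "torque": the same for the moment, N m; "width": opening from 0.0 (shut) to 1.0 (fully open); "grip_force": force on a finger pad.
Only numpy, scipy, OpenCV 4.12 (cv2) and the standard library are available. Lean on these libraries where they do the work, as an engineer would, in place of code of your own. Each camera call takes 0.05 s, during which the arm holds its last target. There are 200 camera calls.

## Task

Lift the spouted scoop by its upright handle, keeping it level, and rest the lip of its spout just inside the neck of the open brown bottle (not the capped one). Only then tip the scoop forward, with the lip staying in the neck, so that the steel grinding ball rolls into the bottle and does not spill. Leave the bottle standing where it is, and set the empty scoop back down upright on the bench, clear of the bottle.

Things in the scene. Friction and masses are not known exactly. Their poses are not given: they have to be found in the camera images.
- scoop: Loose steel scoop, 160 g (sizes in mm). Origin under its handle, on the underside; z up, +x to the spout. Handle: black upright post 16 (x) by 30 (y) mm, top at z 108; grip at z 87, all else is below 66. Foot x -20 to 85. Channel 26 wide outside, bed rising 10 deg from x 10 (z 24) to a hooded crest at x 95 (z 39) keeps the ball at the back when level; tipping 30 deg spout-down rolls it out.
- scoop_lip (a point): Middle of the upper face of the spout's lip, in the scoop's frame x 140, y 0, z 13 mm. The spout is 26 mm wide, runs down to the lip at 30 degrees from the crest, with 3 mm of metal under it and side walls 14 mm high. With the scoop level and the lip at the mouth's centre, 6 to 10 mm below the rim, it clears the rim.
- bottle: Open brown glass bottle, loose, 350 g: 80 mm across, 100 mm tall; neck 56 mm outside, mouth 48 mm inside, rim at z 100, shoulder z 70 to 84, floor 5 mm up. Origin: centre of underside, z up. A twin with a black cap stands 120 mm or more away in x, nearer or farther from the robot; a glass beaker to the left and a small crucible also stand about. No part in the job for these.
- ball: Steel grinding ball, 16 mm across, 17 g, at the start lying at the back of the scoop's channel. Origin: its centre.
There are look-alikes about, which are no part of the job. Of the things that look like the scoop, take the one that is farthest from the robot's base at the start.

How it is judged:
By the outcome, as a careful person would: the job done as asked, in the order asked, and still so for the second after the job is handed in, with the robot touching nothing.
It also fails if it takes over 59 s, if anything falls off the work surface, if the arm or the gripper's body presses on something with over 40 N, if the wrist force passes 120 N, or if a joint passes its speed limit or range.

## Working session

There is one attempt and no reset: what is moved stays moved. The work goes in short steps, Python scripts to look and compute and a tool call to move; the robot and the scene stay as the last step left them, time stands still between calls to the robot, and variables do not carry over. Pictures are saved under pics/ and viewed, at most 10 in all, crops included, and the job is handed in when it is done.

Besides the shell and the picture viewer there is one more tool, called after ">>>" by a JSON object that holds its "api" and its "payload". jog_arm: Moves the arm, as the interface text tells. Its arguments: {"type":"object","properties":{"motion":{"type":"array"},"force":{"type":"number"}},"required":["motion"]}

```bash
mkdir -p pics
cat > h.py <<'E'
import numpy as np, cv2
from workcell import bot
def cal(n):
    c=bot.get_calibration(n); f=240/np.tan(np.radians(c["vfov"])/2)
    K=np.array([[f,0,c["cx"]],[0,f,c["cy"]],[0,0,1.]]); R=cv2.Rodrigues(np.array(c["rvec"],float))[0]
    return K,R,np.array(c["tvec"],float).ravel()
def cloud(n,D):
    K,R,t=cal(n); v,u=np.mgrid[:480,:640]
    P=np.stack([(u-K[0,2])/K[0,0]*D,(v-K[1,2])/K[1,1]*D,D],-1)
    return (P-t)@R
def ray(n,u,v,z):
    K,R,t=cal(n); d=R.T@np.linalg.inv(K)@[u,v,1]; o=-R.T@t
    return o+d*(z-o[2])/d[2]
def proj(n,p):
    K,R,t=cal(n); q=K@(R@np.asarray(p,float)+t); return q[:2]/q[2]
def shot(n,tag):
    I,D=bot.read_camera(n); np.savez(f"{tag}_{n}.npz",I=I,D=D)
    cv2.imwrite(f"pics/{tag}_{n}.png",I[:,:,::-1]); return I,D
E
python3 - <<'E'
from h import *
for n in("scene","top"):
    shot(n,"a"); print(n,bot.get_calibration(n))
print(bot.read_state())
E
```

```text
scene {'vfov': 52.16808456819122, 'cx': 321.55089851196556, 'cy': 238.19189168614218, 'rvec': array([ 1.95200085,  1.84313144, -0.52582094]), 'tvec': array([-0.04952092, -0.37075534,  1.13152678])}
top {'vfov': 49.64551402335058, 'cx': 324.84180424910824, 'cy': 236.24066408556067, 'rvec': array([ 2.12614324, -2.17683381,  0.11507672]), 'tvec': array([0.03813965, 0.472975  , 0.85717159])}
{'time': 0.1, 'q': array([ 1.07507387e+00,  2.64702050e-01,  1.60523750e+00,  2.50205312e-06,
        1.27375271e+00, -3.68826994e-02]), 'joint_vel': array([-0.0009395 , -0.00233901, -0.00470258, -0.00048657, -0.00082746,
       -0.00095207]), 'joint_torque': array([ 2.64391174e-04, -5.16706574e+01, -3.68590343e+01, -1.61691776e-05,
        6.21295781e-03, -2.03248635e-05]), 'tool_pos': array([0.29863088, 0.6045909 , 0.23007019]), 'tcp_rot': array([-0.71431246, -3.05873602,  0.00318025]), 'wrist_force': array([ 0.42737992,  0.09833533, -0.66189271]), 'torque': array([-0.01581565, -0.05000545, -0.02394208]), 'grip_force': 0.0, 'width': 0.9978399019034786}
```

View pics/a_scene.png

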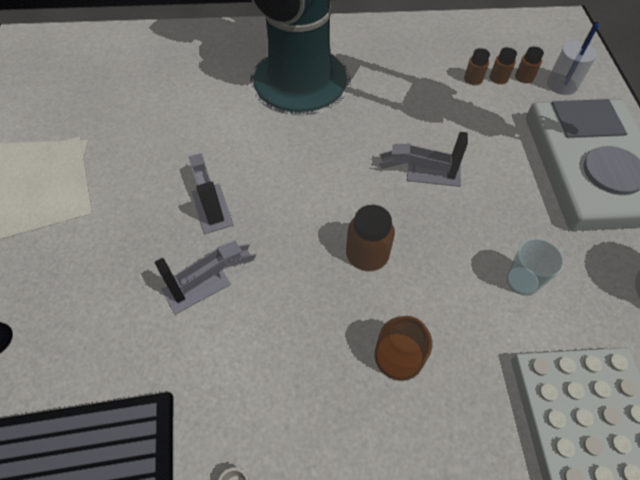

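View pics/a_top.png

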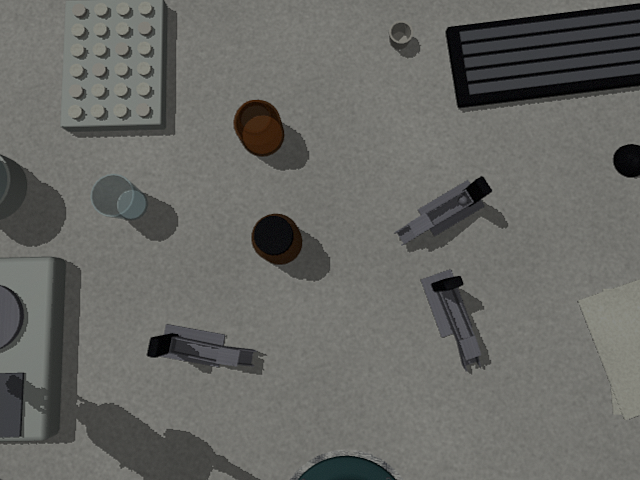

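The scene view shows three scoops. The farthest has its handle at about top (480,188) and its lip at about (402,233), with the ball near (463,200). The open bottle is at top (259,125) and the capped one at (273,237). Next I measure them.

Run:
```python
from h import *
C={};I={}
for n in("scene","top"):
    d=np.load(f"a_{n}.npz"); I[n]=d["I"].astype(int); C[n]=cloud(n,d["D"])
    C[n][d["D"]==0]=np.nan
def st(m,P): 
    q=P[m]; return len(q),np.round(np.nanmedian(q,0),4),np.round(np.nanpercentile(q,[2,98],axis=0),4).tolist()
for n in C:
    P=C[n]; z=P[...,2]; dark=I[n].max(-1)<45
    m=(dark&(z>.06)&(z<.13)&(P[...,0]>.2)).astype(np.uint8)
    k,L,s,c=cv2.connectedComponentsWithStats(m)
    for i in range(1,k):
        if s[i,4]>60:
            mm=L==i; zt=np.nanpercentile(z[mm],95); top=mm&(z>.1)
            print(n,"black",c[i].round(),"ztop",zt.round(4),st(top,P), "r",np.hypot(*np.nanmedian(P[top],0)[:2]) if top.any() else 0)
    r,g,b=I[n].transpose(2,0,1)
    br=((r>b+25)&(z>.02)).astype(np.uint8)
    k,L,s,c=cv2.connectedComponentsWithStats(br)
    for i in range(1,k):
        if s[i,4]>200:
            mm=L==i; print(n,"brown",c[i].round(),s[i],st(mm,P))
            q=P[mm&(z>.09)]; print("   rim",len(q), cv2.minEnclosingCircle(q[:,:2].astype(np.float32)) if len(q) else 0)
# table check
for n in C:
    z=C[n][...,2]; print(n,"table z median",np.nanmedian(z[(abs(z)<.02)]))
vis=cv2.resize(I["top"][150:270,370:530].astype(np.uint8)[:,:,::-1],None,fx=4,fy=4,interpolation=cv2.INTER_CUBIC)
vis2=cv2.resize(I["scene"][220:330,140:270].astype(np.uint8)[:,:,::-1],None,fx=4,fy=4,interpolation=cv2.INTER_CUBIC)
cv2.imwrite("pics/c1.png",cv2.convertScaleAbs(vis,alpha=1.6)); cv2.imwrite("pics/c2.png",cv2.convertScaleAbs(vis2,alpha=1.6))
```

```text
scene black [460. 146.] ztop 0.1065 (88, array([0.3068, 0.2882, 0.1052]), [[0.2931, 0.2808, 0.1006], [0.318, 0.2954, 0.1078]]) r 0.42091145341043534
scene black [208. 197.] ztop 0.1055 (58, array([ 0.3965, -0.1735,  0.1042]), [[0.3897, -0.1824, 0.1005], [0.4011, -0.1575, 0.1078]]) r 0.43280704858064944
scene black [374. 229.] ztop 0.1042 (261, array([0.4879, 0.1124, 0.1024]), [[0.4507, 0.0771, 0.1003], [0.502, 0.1325, 0.1048]]) r 0.5006220118493341
scene black [166. 274.] ztop 0.1076 (149, array([ 0.5452, -0.2247,  0.1058]), [[0.5304, -0.2348, 0.1007], [0.5559, -0.2152, 0.1087]]) r 0.5896541914321967
scene brown [379. 249.] [362 226  32  40 589] (589, array([0.5053, 0.1164, 0.0687]), [[0.4762, 0.0926, 0.0232], [0.5123, 0.1406, 0.0803]])
   rim 0 0
scene brown [401. 350.] [ 377  316   56   62 1909] (1909, array([0.6893, 0.123 , 0.0733]), [[0.6317, 0.0961, 0.0231], [0.707, 0.1686, 0.0991]])
   rim 374 ((0.6672303080558777, 0.13454267382621765), 0.028728768229484558)
top black [255. 115.] ztop 0.1013 (38, array([0.6642, 0.1564, 0.1012]), [[0.6451, 0.1101, 0.1], [0.6841, 0.1638, 0.1034]]
[... 225 characters left out ...]
685, 0.1076, 0.1047]), [[0.4416, 0.0804, 0.1016], [0.4961, 0.1354, 0.1076]]) r 0.4807318608195125
top black [450. 283.] ztop 0.1095 (207, array([ 0.3871, -0.1674,  0.107 ]), [[0.377, -0.1819, 0.1026], [0.3963, -0.1539, 0.11]]) r 0.4217512378255627
top black [158. 346.] ztop 0.1094 (203, array([0.3007, 0.2903, 0.1073]), [[0.2872, 0.2831, 0.1012], [0.3139, 0.2993, 0.1101]]) r 0.41798944056484655
top brown [260. 131.] [ 234  100   49   54 1300] (1300, array([0.6409, 0.1263, 0.0756]), [[0.625, 0.0991, 0.0248], [0.6918, 0.1706, 0.1014]])
   rim 285 ((0.6633210182189941, 0.1369761824607849), 0.02854279987514019)
scene table z median -0.0020697449575368403
top table z median -0.00016150812824229755
```

View pics/c1.png

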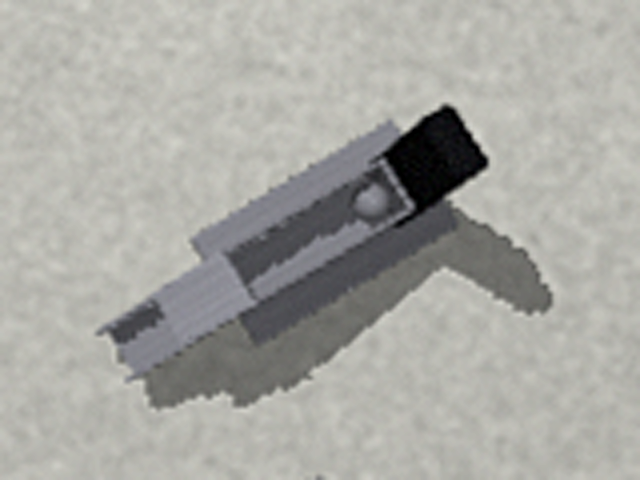

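View pics/c2.png

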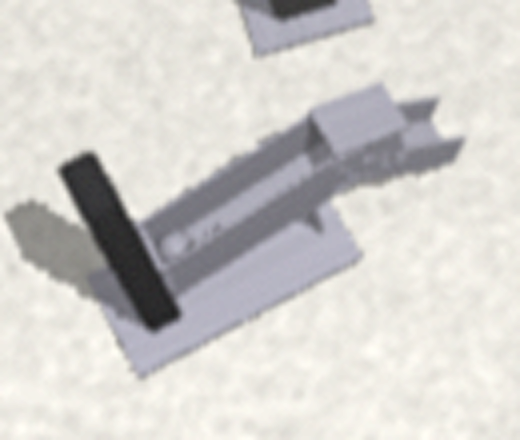

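The two crops show the target scoop with the ball at the back of its channel, handle at the upper right and spout at the lower left (top view). The jog interface keeps the tool vertical. I will therefore grip across the 30 mm faces, so the scoop can pivot about the pad line for tipping. Next come the precise pose and the twist needed.

Run:
```python
from h import *
from scipy.spatial.transform import Rotation as Ro
for n in("scene","top"):
    d=np.load(f"a_{n}.npz"); I=d["I"].astype(int); P=cloud(n,d["D"]); P[d["D"]==0]=np.nan; z=P[...,2]
    near=np.hypot(P[...,0]-.51,P[...,1]+.17)<.13
    dark=I.max(-1)<45
    m=near&dark&(z>.104); q=P[m]; 
    r=cv2.minAreaRect(q[:,:2].astype(np.float32)); print(n,"top face",len(q),r,np.nanmean(q,0).round(4))
    g=near&~dark&(z>.015)&(P[...,0]+.0<.56)
    gm=g.astype(np.uint8);k,L,s,c=cv2.connectedComponentsWithStats(gm)
    for i in range(1,k):
        if s[i,4]>150:
            q=P[L==i]; q=q[np.isfinite(q[:,0])]; print("gray",c[i].round(),s[i,4],cv2.minAreaRect(q[:,:2].astype(np.float32)), "zmax",np.percentile(q[:,2],99))
            ln=cv2.fitLine(q[:,:2].astype(np.float32),cv2.DIST_L1,0,.001,.001).ravel(); print("  line",ln,np.degrees(np.arctan2(ln[1],ln[0])))
for n,px in(("top",(370+120/4,150+355/4)),("scene",(140+450/4,220+128/4))): print(n,"lip",ray(n,*px,.02))
for n in("top","scene"):
    K,R,t=cal(n); print(n,"cam",-R.T@t)
s=bot.read_state(); R=Ro.from_rotvec(s["tcp_rot"]).as_matrix(); print(R.round(3))
```

```text
scene top face 168 ((0.46829065680503845, -0.19876429438591003), (0.026921579614281654, 0.18261118233203888), 69.82731628417969) [ 0.5074 -0.2125  0.1061]
gray [212. 265.] 1701 ((0.5040287375450134, -0.1595386117696762), (0.02915142849087715, 0.13981309533119202), 29.64690589904785) zmax 0.06306351886173495
  line [ 0.42077324 -0.9071658   0.5042776  -0.15399553] -65.116585
top top face 354 ((0.4641246199607849, -0.19662326574325562), (0.0289686918258667, 0.18383070826530457), 70.14244079589844) [ 0.4655 -0.1967  0.1071]
gray [434. 217.] 1217 ((0.5006721615791321, -0.15697407722473145), (0.026566315442323685, 0.13972178101539612), 29.680950164794922) zmax 0.06426349622879958
  line [ 0.4897424  -0.8718672   0.5028316  -0.16035944] -60.67635
top lip [ 0.46733065 -0.10208795  0.02      ]
scene lip [ 0.4735297  -0.09946748  0.02      ]
top cam [0.36600927 0.01511358 0.90868692]
scene cam [ 0.91551388 -0.00592608  0.76293113]
[[-0.897  0.443 -0.001]
 [ 0.443  0.897 -0.002]
 [ 0.    -0.002 -1.   ]]
```

Run:
```python
from h import *
h=np.array([np.cos(np.radians(119.66)),np.sin(np.radians(119.66))]); yv=np.array([-h[1],h[0]])
for n in("scene","top"):
    d=np.load(f"a_{n}.npz"); I=d["I"].astype(int); P=cloud(n,d["D"]); P[d["D"]==0]=np.nan; z=P[...,2]
    near=np.hypot(P[...,0]-.54,P[...,1]+.223)<.04
    m=near&(I.max(-1)<45)
    for z0 in(.104,.1055,.107):
        q=P[m&(z>z0)]; a=q[:,:2]@h; b=q[:,:2]@yv
        pa=np.percentile(a,[2,98]);pb=np.percentile(b,[2,98]); c=h*pa.mean()+yv*pb.mean()
        print(n,z0,len(q),np.ptp(pa).round(4),np.ptp(pb).round(4),c.round(4))
    g=near|(np.hypot(P[...,0]-.502,P[...,1]+.158)<.085)
    q=P[g&(I.max(-1)>=45)&(z>.015)]; a=q[:,:2]@h; b=q[:,:2]@yv
    pa=np.percentile(a,[.3,99.7]);pb=np.percentile(b,[1,99]); print("chan",pa,pb, "b mid->",pb.mean())
```

```text
scene 0.104 128 0.0123 0.0262 [ 0.5428 -0.2258]
scene 0.1055 84 0.0122 0.0246 [ 0.543  -0.2255]
scene 0.107 30 0.012 0.0245 [ 0.5434 -0.2255]
chan [-0.47280684 -0.32097124] [-0.37296607 -0.34542081] b mid-> -0.3591934409499804
top 0.104 183 0.015 0.0272 [ 0.5381 -0.2235]
top 0.1055 150 0.0146 0.0274 [ 0.5383 -0.2236]
top 0.107 89 0.0127 0.0257 [ 0.5373 -0.2239]
chan [-0.46324297 -0.3169942 ] [-0.37040029 -0.34425962] b mid-> -0.35732995767734654
```

>>> {"api": "jog_arm", "payload": {"motion": [[1, 0, 0, 0, 6.8], [1, 0, 0, 0, 6.8], [1, 0, 0, 0, 6.8], [1, 0, 0, 0, 6.8], [1, 0, 0, 0, 6.8], [1, -35, -8.3, 0, 0], [1, -35, -8.3, 0, 0], [1, -35, -8.3, 0, 0], [1, -35, -8.3, 0, 0], [1, -35, -8.3, 0, 0]], "force": 80}}

```text
time: 0.93
tool_pos: [0.3495, 0.4308, 0.2305]
tcp_rot: [-1.577, -2.717, 0.002]
wrist_force: [-0.1, -1.3, 0.2]
width: 1.001
grip_force: 0.0
```

>>> {"api": "jog_arm", "payload": {"motion": [[1, -35, -8.3, 0, 0], [1, -35, -8.3, 0, 0], [1, -35, -8.3, 0, 0], [1, -35, -8.3, 0, 0], [1, -35, -8.3, 0, 0], [1, -35, -8.3, 0, 0], [1, -35, -8.3, 0, 0], [1, -35, -8.3, 0, 0], [1, -35, -8.3, 0, 0], [1, -35, -8.3, 0, 0]]}}

```text
time: 1.77
tool_pos: [0.4508, 0.0857, 0.231]
tcp_rot: [-1.577, -2.717, 0.0]
wrist_force: [0.5, 0.3, 0.9]
width: 1.002
grip_force: 0.0
```

>>> {"api": "jog_arm", "payload": {"motion": [[1, -35, -8.3, 0, 0], [1, -35, -8.3, 0, 0], [1, -35, -8.3, 0, 0], [1, -35, -8.3, 0, 0], [1, -35, -8.3, 0, 0], [1, -35, -8.3, 0, 0], [1, -35, -8.3, 0, 0], [1, -35, -8.3, 0, 0], [1, -35, -8.3, 0, 0], [1, 0, 0, 0, 0]]}}

```text
time: 2.6
tool_pos: [0.5432, -0.2288, 0.2307]
tcp_rot: [1.582, 2.712, -0.004]
wrist_force: [0.4, -0.3, 1.0]
width: 0.999
grip_force: 0.0
```

```bash
cat >> h.py <<'E'
from scipy.spatial.transform import Rotation as Ro
def to(p):
    s=bot.read_state(); R=Ro.from_rotvec(s["tcp_rot"]).as_matrix()
    print("t",s["time"],"tcp",s["tool_pos"].round(4),"xang",np.degrees(np.arctan2(R[1,0],R[0,0])).round(2),"w",round(s["width"],3),"gf",round(s["grip_force"],1),"F",s["wrist_force"].round(1),"q6",s["q"][5].round(2))
    if p is not None: print("tool shift mm",(R.T@(np.array(p)-s["tool_pos"])*1000).round(1))
E
python3 -c "
from h import *
to([.5405,-.2246,.064])"
```

```text
t 2.6 tcp [ 0.5432 -0.2288  0.2307] xang 119.48 w 0.999 gf 0.0 F [ 0.4 -0.3  1. ] q6 -0.95
tool shift mm [ 5.500e+00 -1.000e-01  1.666e+02]
```

>>> {"api": "jog_arm", "payload": {"motion": [[1, 5, 0, 20, 0], [1, 0, 0, 20, 0], [1, 0, 0, 20, 0], [1, 0, 0, 20, 0], [1, 0, 0, 20, 0], [1, 0, 0, 20, 0], [1, 0, 0, 16, 0], [1, 0, 0, 0, 0]]}}

```text
time: 3.27
tool_pos: [0.5363, -0.2168, 0.0907]
tcp_rot: [-1.573, -2.71, 0.001]
wrist_force: [-0.5, 0.2, -1.5]
width: 1.002
grip_force: 0.0
```

```bash
python3 -c "
from h import *
to([.5405,-.2246,.064])
I,D=shot('scene','b');J,E=shot('top','b')
a=cv2.resize(I[200:330,110:270],None,fx=2.5,fy=2.5);b=cv2.resize(J[120:250,370:530],None,fx=2.5,fy=2.5)
cv2.imwrite('pics/b2.png',cv2.convertScaleAbs(np.hstack([a,b])[:,:,::-1],alpha=1.6))"
```

```text
t 3.2667 tcp [ 0.5363 -0.2168  0.0907] xang 119.72 w 1.002 gf 0.0 F [-0.5  0.2 -1.5] q6 -0.95
tool shift mm [-9.  -0.1 26.6]
```

View pics/b2.png

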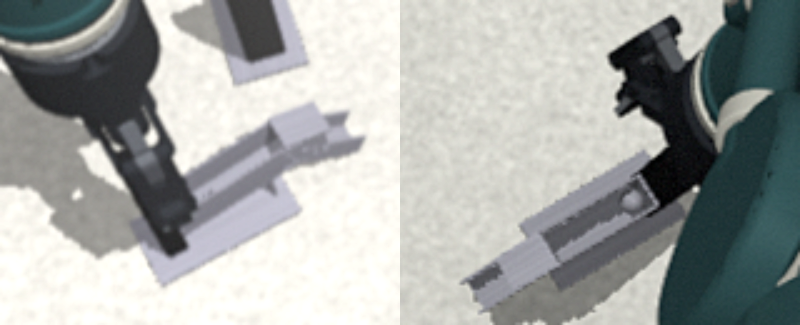

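The fingers straddle the post correctly across its 30 mm faces. I'll take two settle rows and re-read the pose.

>>> {"api": "jog_arm", "payload": {"motion": [[1, -5, 0, 0, 0], [1, 0, 0, 0, 0], [1, 0, 0, 0, 0]]}}

```text
time: 3.62
tool_pos: [0.5436, -0.2239, 0.097]
tcp_rot: [1.576, 2.714, 0.0]
wrist_force: [-0.0, -0.2, 0.1]
width: 0.997
grip_force: 0.0
```

```bash
python3 -c "
from h import *
to([.5405,-.2246,.064])"
```

```text
t 3.6167 tcp [ 0.5436 -0.2239  0.097 ] xang 119.7 w 0.997 gf 0.0 F [-0.  -0.2  0.1] q6 -0.95
tool shift mm [ 1.  -3.1 33. ]
```

>>> {"api": "jog_arm", "payload": {"motion": [[1, 0, -1, 8, 0], [1, 0, 0, 8, 0], [1, 0, 0, 8, 0], [1, 0, 0, 6, 0], [1, 0, 0, 0, 0], [1, 0, 0, 0, 0]]}}

```text
time: 4.12
tool_pos: [0.5406, -0.2232, 0.0641]
tcp_rot: [-1.576, -2.715, 0.0]
wrist_force: [0.7, -0.8, 0.6]
width: 1.001
grip_force: 0.0
```

```bash
python3 -c "
from h import *
to([.5405,-.2246,.064])"
```

```text
t 4.1167 tcp [ 0.5406 -0.2232  0.0641] xang 119.71 w 1.001 gf 0.0 F [ 0.7 -0.8  0.6] q6 -0.95
tool shift mm [-1.2 -0.8  0.1]
```

>>> {"api": "jog_arm", "payload": {"motion": [[-1, -1, 0, 0, 0], [-1, 0, 0, 0, 0], [-1, 0, 0, 0, 0], [-1, 0, 0, 0, 0], [-1, 0, 0, 0, 0], [-1, 0, 0, 0, 0], [-1, 0, 0, 0, 0], [-1, 0, 0, 0, 0]], "force": 80}}

```text
time: 4.78
tool_pos: [0.5419, -0.2246, 0.0654]
tcp_rot: [1.577, 2.717, -0.0]
wrist_force: [-0.1, -0.7, 1.5]
width: 0.34
grip_force: 79.0
```

>>> {"api": "jog_arm", "payload": {"motion": [[-1, 0, 0, -4, 0], [-1, 0, 0, -6, 0], [-1, 0, 0, -10, 0], [-1, 0, 0, -10, 0], [-1, 0, 0, -10, 0], [-1, 0, 0, -10, 0], [-1, 0, 0, -10, 0], [-1, 0, 0, 0, 0], [-1, 0, 0, 0, 0]]}}

```text
time: 5.53
tool_pos: [0.5427, -0.2248, 0.1267]
tcp_rot: [1.576, 2.715, 0.0]
wrist_force: [0.9, 0.7, -1.9]
width: 0.339
grip_force: 78.8
```

```bash
python3 -c "
from h import *
to(None)
I,D=shot('scene','c');J,E=shot('top','c')
a=cv2.resize(I[170:330,100:290],None,fx=2.1,fy=2.1);b=cv2.resize(J[120:280,350:540],None,fx=2.1,fy=2.1)
cv2.imwrite('pics/c3.png',cv2.convertScaleAbs(np.hstack([a,b])[:,:,::-1],alpha=1.6))"
```

```text
t 5.5333 tcp [ 0.5427 -0.2248  0.1267] xang 119.71 w 0.339 gf 78.8 F [ 0.9  0.7 -1.9] q6 -0.95
```

View pics/c3.png

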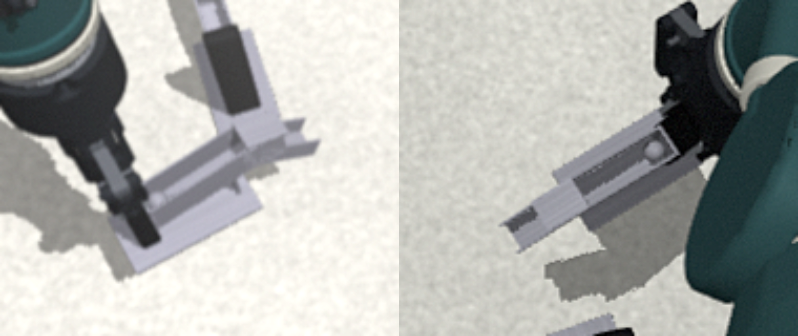

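Lifted by the post, the scoop looks level in both crops and the ball is still at the back. Next I check pitch and lip position numerically.

```bash
cat >> h.py <<'E'
hh=np.array([np.cos(np.radians(119.7)),np.sin(np.radians(119.7))]); yy=np.array([-hh[1],hh[0]])
def scoop(tag,tcp,zlo,zhi=.3):
    for n in("scene","top"):
        d=np.load(f"{tag}_{n}.npz"); I=d["I"].astype(int); P=cloud(n,d["D"]); P[d["D"]==0]=np.nan
        a=(P[...,:2]-tcp[:2])@hh; b=(P[...,:2]-tcp[:2])@yy; z=P[...,2]-tcp[2]
        gray=(I.max(-1)>=45)&(I[...,0]<I[...,2]+15)
        m=gray&(a>-.03)&(a<.165)&(abs(b)<.04)&(z>zlo)&(z<zhi)
        foot=m&(abs(b)>.0165)&(a<.08)&(a>.01)
        if foot.sum()>30:
            k=np.polyfit(a[foot],z[foot],1); r=z[foot]-np.polyval(k,a[foot]); g=abs(r)<.004
            k=np.polyfit(a[foot][g],z[foot][g],1); print(n,"foot n",g.sum(),"nose-down deg",-np.degrees(np.arctan(k[0])).round(1),"z at a=.04",np.polyval(k,.04).round(4))
        c=m&(abs(b)<.018)&(a>.05)
        if c.sum()>30:
            i=np.nanargmax(np.where(c,z,-9)); e=c&(a>np.nanpercentile(a[c],98.5))
            print(n,"chan n",c.sum(),"tip a,b,z",np.nanmedian(a[e]).round(4),np.nanmedian(b[e]).round(4),np.nanmedian(z[e]).round(4),"amax",np.nanpercentile(a[c],99.7).round(4),"top a,z",a.flat[i].round(4),np.nanpercentile(z[c],99.5).round(4))
E
python3 -c "
from h import *
print('before');scoop('a',np.array([.5419,-.2246,.0654]),-.064)
print('after');scoop('c',np.array([.5427,-.2248,.1267]),-.075)"
```

```text
before
scene foot n 173 nose-down deg 0.2 z at a=.04 -0.0627
scene chan n 1273 tip a,b,z 0.1414 0.0002 -0.0427 amax 0.1432 top a,z 0.0897 -0.0024
top foot n 505 nose-down deg -0.0 z at a=.04 -0.0619
top chan n 1038 tip a,b,z 0.1595 -0.0024 -0.0635 amax 0.1638 top a,z 0.0954 -0.0002
after
scene foot n 73 nose-down deg 79.2 z at a=.04 0.0887
scene chan n 1517 tip a,b,z 0.1417 0.0101 -0.0433 amax 0.1433 top a,z 0.0892 -0.0025
top foot n 51 nose-down deg 59.3 z at a=.04 -0.0132
top chan n 1160 tip a,b,z 0.1456 -0.0011 -0.0404 amax 0.1476 top a,z 0.0939 -0.0017
```

>>> {"api": "jog_arm", "payload": {"motion": [[-1, 2, 5, -3, 0], [-1, 4, 9, -6, 0], [-1, 5, 12, -10, 0], [-1, 5, 12, -10, 0], [-1, 5, 12, -10, 0], [-1, 5, 12, -10, 0], [-1, 5, 12, -10, 0], [-1, 5, 12, -10, 0], [-1, 5, 12, -4, 0], [-1, 5, 12, 0, 0]]}}

```text
time: 6.47
tool_pos: [0.6166, -0.129, 0.2004]
tcp_rot: [1.576, 2.714, 0.001]
wrist_force: [1.2, 0.1, -1.4]
width: 0.341
grip_force: 78.8
```

>>> {"api": "jog_arm", "payload": {"motion": [[-1, 5, 12, 0, 0], [-1, 5, 12, 0, 0], [-1, 5, 12, 0, 0], [-1, 5, 12, 0, 0], [-1, 5, 12, 0, 0], [-1, 5, 12, 0, 0], [-1, 5, 12, 0, 0], [-1, 5, 12, 0, 0], [-1, 5, 12, 0, 0], [-1, 5, 12, 0, 0]]}}

```text
time: 7.3
tool_pos: [0.6949, -0.0261, 0.1983]
tcp_rot: [1.578, 2.717, -0.0]
wrist_force: [-0.4, -0.3, -1.0]
width: 0.339
grip_force: 78.8
```

>>> {"api": "jog_arm", "payload": {"motion": [[-1, 5, 12, 0, 0], [-1, 5, 12, 0, 0], [-1, 4, 10, 0, 0], [-1, 1, 6, 0, 0], [-1, 0, 3, 0, 0], [-1, 0, 0, 0, 0], [-1, 0, 0, 0, 0], [-1, 0, 0, 0, 0]]}}

```text
time: 7.97
tool_pos: [0.7237, 0.0067, 0.1982]
tcp_rot: [-1.578, -2.716, 0.001]
wrist_force: [0.5, 0.1, -2.0]
width: 0.342
grip_force: 78.9
```

```bash
python3 -c "
from h import *
to([.736,.0141,.1444])
I,D=shot('scene','d');J,E=shot('top','d')
scoop('d',bot.read_state()['tool_pos'],-.075)
a=cv2.resize(I[220:420,240:440],None,fx=2,fy=2);b=cv2.resize(J[40:240,200:400],None,fx=2,fy=2)
cv2.imwrite('pics/d3.png',cv2.convertScaleAbs(np.hstack([a,b])[:,:,::-1],alpha=1.6))"
```

```text
t 7.9667 tcp [0.7237 0.0067 0.1982] xang 119.68 w 0.342 gf 78.9 F [ 0.5  0.1 -2. ] q6 -0.54
tool shift mm [ 0.3 14.4 53.8]
scene foot n 28 nose-down deg 79.6 z at a=.04 0.0878
scene chan n 1702 tip a,b,z 0.1402 -0.001 -0.0417 amax 0.1424 top a,z 0.0885 -0.0027
```

View pics/d3.png

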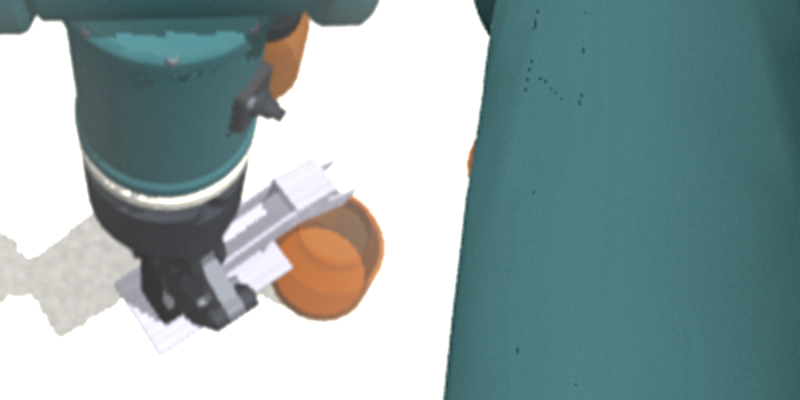

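The scene view shows the spout tip level and short of the bottle's mouth, to the left of centre. The top view is blocked by the arm. I'll shift sideways, come part of the way down and re-measure.

>>> {"api": "jog_arm", "payload": {"motion": [[-1, 0, 4, 2, 0], [-1, 0, 5, 6, 0], [-1, 0, 4, 8, 0], [-1, 0, 1, 8, 0], [-1, 0, 0, 4, 0], [-1, 0, 0, 0, 0], [-1, 0, 0, 0, 0], [-1, 0, 0, 0, 0]]}}

```text
time: 8.73
tool_pos: [0.7362, 0.0142, 0.1703]
tcp_rot: [-1.578, -2.717, 0.0]
wrist_force: [0.1, -0.7, -0.5]
width: 0.344
grip_force: 78.9
```

```bash
cat > m.py <<'E'
from h import *
import sys
tag=sys.argv[1]; to([.736,.0141,.1444])
I,D=shot('scene',tag); P=cloud('scene',D); I=I.astype(int)
tcp=bot.read_state()['tool_pos']; scoop_=None
a=(P[...,:2]-[.6672,.1345])@hh; b=(P[...,:2]-[.6672,.1345])@yy; z=P[...,2]
br=(I[...,0]>I[...,2]+25)&(z>.093)&(z<.105)&(np.hypot(a,b)<.06)
q=P[br]; print("rim",len(q),cv2.minEnclosingCircle(q[:,:2].astype(np.float32)),"z",np.percentile(q[:,2],95).round(4))
g=(abs(I[...,0]-I[...,2])<20)&(I.max(-1)>45)&(abs(b)<.02)&(a>-.1)&(a<.025)&(z>.09)
for x0 in np.arange(-.08,.02,.01):
    s=g&(a>=x0)&(a<x0+.01)
    if s.sum()>5: print("a",round(x0+.005,3),s.sum(),"b",np.percentile(b[s],[3,97]).round(4),"z",np.percentile(z[s],[3,97]).round(4))
E
python3 m.py e
```

```text
t 8.7333 tcp [0.7362 0.0142 0.1703] xang 119.72 w 0.344 gf 78.9 F [ 0.1 -0.7 -0.5] q6 -0.53
tool shift mm [ 0.  -0.2 25.9]
rim 228 ((0.6676520705223083, 0.1340528130531311), 0.02833843044936657) z 0.0996
a -0.075 503 b [-0.017   0.0166] z [0.1064 0.5465]
a -0.065 341 b [-0.0182  0.0135] z [0.1061 0.5441]
a -0.055 217 b [-0.0169  0.0107] z [0.1059 0.1667]
a -0.045 260 b [-0.0143  0.0103] z [0.14   0.1679]
a -0.035 170 b [-0.0143  0.0108] z [0.1417 0.1661]
a -0.025 167 b [-0.0143  0.0103] z [0.1347 0.164 ]
a -0.015 79 b [-0.0141  0.0104] z [0.126  0.1619]
a -0.005 43 b [-0.0142  0.011 ] z [0.117  0.1371]
a 0.005 21 b [-0.0137  0.012 ] z [0.122  0.1319]
```

>>> {"api": "jog_arm", "payload": {"motion": [[-1, 0, -1.5, 2, 0], [-1, 0, 0, 4, 0], [-1, 0, 0, 6, 0], [-1, 0, 0, 6, 0], [-1, 0, 0, 4, 0], [-1, 0, 0, 3, 0], [-1, 0, 0, 0, 0], [-1, 0, 0, 0, 0], [-1, 0, 0, 0, 0]]}}

```text
time: 9.53
tool_pos: [0.735, 0.0135, 0.1454]
tcp_rot: [1.577, 2.717, 0.0]
wrist_force: [0.4, 0.5, -1.9]
width: 0.342
grip_force: 78.9
```

```bash
python3 m.py f && python3 -c "
from h import *
scoop('f',bot.read_state()['tool_pos'],-.075)" 2>/dev/null
```

```text
t 9.5333 tcp [0.735  0.0135 0.1454] xang 119.72 w 0.342 gf 78.9 F [ 0.4  0.5 -1.9] q6 -0.53
tool shift mm [0.1 1.1 1. ]
rim 271 ((0.6677339673042297, 0.13408826291561127), 0.028518643230199814) z 0.0996
a -0.075 410 b [-0.013  0.017] z [0.1108 0.5237]
a -0.065 270 b [-0.0131  0.0141] z [0.1121 0.5215]
a -0.055 179 b [-0.0131  0.0119] z [0.1139 0.1418]
a -0.045 244 b [-0.013   0.0118] z [0.1155 0.1433]
a -0.035 155 b [-0.013   0.0116] z [0.1158 0.1411]
a -0.025 160 b [-0.013   0.0118] z [0.1113 0.139 ]
a -0.015 69 b [-0.0128  0.0118] z [0.0993 0.1375]
a -0.005 43 b [-0.0127  0.0126] z [0.0921 0.1115]
a 0.005 20 b [-0.0127  0.0131] z [0.0991 0.1071]
scene foot n 19 nose-down deg 80.2 z at a=.04 0.0775
scene chan n 1390 tip a,b,z 0.1412 0.0106 -0.0414 amax 0.1434 top a,z 0.09 -0.0022
```

The lip is centred, about 6.5 mm below the rim, and the scoop is level. Now I ease the grip toward its minimum to see whether the scoop pivots between the pads.

>>> {"api": "jog_arm", "payload": {"motion": [[-1, 0, 0, 0, 0], [-1, 0, 0, 0, 0], [-1, 0, 0, 0, 0]], "force": 20}}

```text
time: 9.83
tool_pos: [0.735, 0.0135, 0.1456]
tcp_rot: [1.577, 2.716, 0.0]
wrist_force: [-0.7, -0.2, -1.6]
width: 0.339
grip_force: 78.9
```

```bash
cat > p.py <<'E'
# pitch of the scoop from the hood/channel in the scene view: PCA line of wall-top points, relative to TCP
from h import *
import sys
tag=sys.argv[1]; to(None); I,D=shot('scene',tag); P=cloud('scene',D); I=I.astype(int)
t=bot.read_state()['tool_pos']
a=(P[...,:2]-t[:2])@hh; b=(P[...,:2]-t[:2])@yy; z=P[...,2]-t[2]
g=(abs(I[...,0]-I[...,2])<20)&(I.max(-1)>45)&(a>-.03)&(a<.17)&(abs(b)<.04)&(P[...,2]>.03)
foot=g&(b>.0165)&(a<.09)&(a>.005)&(z<-.02)
k=np.polyfit(a[foot],z[foot],1)
for _ in range(4):
    w=foot&(abs(z-np.polyval(k,a))<.004); k=np.polyfit(a[w],z[w],1)
print("foot",w.sum(),"nose-down",-np.degrees(np.arctan(k[0])).round(1),"z@0",k[1].round(4))
c=g&(abs(b)<.02)&(z>-.2)
top=[(x+.004,np.nanpercentile(z[c&(a>=x)&(a<x+.008)],95)) for x in np.arange(.02,.16,.008) if (c&(a>=x)&(a<x+.008)).sum()>8]
print("top profile",[(round(x*1000),round(y*1000)) for x,y in top])
E
python3 p.py g
```

```text
t 9.8333 tcp [0.735  0.0135 0.1456] xang 119.71 w 0.339 gf 78.9 F [-0.7 -0.2 -1.6] q6 -0.53Traceback (most recent call last):
  File "p.py", line 9, in <module>
    k=np.polyfit(a[foot],z[foot],1)
    raise TypeError("expected non-empty vector for x")
TypeError: expected non-empty vector for x
```

>>> {"api": "jog_arm", "payload": {"motion": [[-0.33, 0, 0, 0, 0], [-0.33, 0, 0, 0, 0]], "force": 20}}

```text
time: 10.05
tool_pos: [0.7349, 0.0135, 0.1454]
tcp_rot: [1.578, 2.717, 0.0]
wrist_force: [1.3, -0.7, -1.2]
width: 0.337
grip_force: 78.9
```

```bash
sed -i 's/(b>.0165)/(b<-.0165)/' p.py && python3 p.py g
```

```text
t 10.05 tcp [0.7349 0.0135 0.1454] xang 119.71 w 0.337 gf 78.9 F [ 1.3 -0.7 -1.2] q6 -0.53
foot 254 nose-down 0.4 z@0 -0.0629
top profile [(24, 378), (32, 377), (40, 388), (48, 384), (56, 377), (64, 378), (72, 376), (80, -7), (88, -2), (96, -2), (104, -5), (112, -6), (120, -8), (128, -30), (136, -36), (144, -39)]
```

>>> {"api": "jog_arm", "payload": {"motion": [[-0.32, 0, 0, 0, 0], [-0.32, 0, 0, 0, 0]]}}

```text
time: 10.27
tool_pos: [0.7348, 0.0134, 0.1453]
tcp_rot: [-1.578, -2.717, 0.0]
wrist_force: [0.2, 0.2, -2.3]
width: 0.342
grip_force: 61.4
```

>>> {"api": "jog_arm", "payload": {"motion": [[-0.31, 0, 0, 0, 0], [-0.31, 0, 0, 0, 0]]}}

```text
time: 10.43
tool_pos: [0.7348, 0.0134, 0.1453]
tcp_rot: [-1.578, -2.717, 0.0]
wrist_force: [0.7, -0.3, -1.0]
width: 0.35
grip_force: 34.8
```

```bash
python3 p.py g
```

```text
t 10.4333 tcp [0.7348 0.0134 0.1453] xang 119.71 w 0.35 gf 34.8 F [ 0.7 -0.3 -1. ] q6 -0.53
foot 252 nose-down -0.5 z@0 -0.0638
top profile [(24, 377), (32, 376), (40, 388), (48, 384), (56, 377), (64, 378), (72, 376), (80, -6), (88, -2), (96, -3), (104, -5), (112, -6), (120, -8), (128, -30), (136, -34), (144, -38)]
```

Grip force tracks the claw opening at about 27 N per 0.01, so I can meter it. I'll ease further.

>>> {"api": "jog_arm", "payload": {"motion": [[-0.304, 0, 0, 0, 0], [-0.304, 0, 0, 0, 0]]}}

```text
time: 10.65
tool_pos: [0.7348, 0.0134, 0.1453]
tcp_rot: [-1.578, -2.717, 0.0]
wrist_force: [-0.7, 1.1, -2.1]
width: 0.348
grip_force: 18.3
```

>>> {"api": "jog_arm", "payload": {"motion": [[-0.301, 0, 0, 0, 0], [-0.301, 0, 0, 0, 0]]}}

```text
time: 10.82
tool_pos: [0.7348, 0.0135, 0.1452]
tcp_rot: [-1.578, -2.717, 0.0]
wrist_force: [-0.1, 0.5, -2.5]
width: 0.348
grip_force: 9.8
```

```bash
python3 p.py g
```

```text
t 10.8167 tcp [0.7348 0.0135 0.1452] xang 119.71 w 0.348 gf 9.8 F [-0.1  0.5 -2.5] q6 -0.53
foot 266 nose-down 0.1 z@0 -0.0633
top profile [(24, 378), (32, 377), (40, 388), (48, 384), (56, 377), (64, 378), (72, 376), (80, -7), (88, -3), (96, -4), (104, -5), (112, -6), (120, -8), (128, -31), (136, -35), (144, -39)]
```

>>> {"api": "jog_arm", "payload": {"motion": [[-0.3, 0, 0, 0, 0], [-0.3, 0, 0, 0, 0]]}}

```text
time: 11.03
tool_pos: [0.7349, 0.0135, 0.1453]
tcp_rot: [1.578, 2.717, 0.0]
wrist_force: [-0.0, -0.4, -1.7]
width: 0.348
grip_force: 7.0
```

```bash
python3 p.py g
```

```text
t 11.0333 tcp [0.7349 0.0135 0.1453] xang 119.71 w 0.348 gf 7.0 F [-0.  -0.4 -1.7] q6 -0.53
foot 273 nose-down 1.2 z@0 -0.0622
top profile [(24, 378), (32, 376), (40, 388), (48, 384), (56, 377), (64, 378), (72, 376), (80, 276), (88, -3), (96, -3), (104, -5), (112, -7), (120, -9), (128, -30), (136, -35), (144, -39)]
```

>>> {"api": "jog_arm", "payload": {"motion": [[-0.299, 0, 0, 0, 0], [-0.299, 0, 0, 0, 0]]}}

```text
time: 11.25
tool_pos: [0.7349, 0.0134, 0.1453]
tcp_rot: [1.578, 2.717, 0.0]
wrist_force: [-0.2, 0.2, -2.1]
width: 0.349
grip_force: 4.2
```

```bash
python3 p.py g
```

```text
t 11.25 tcp [0.7349 0.0134 0.1453] xang 119.71 w 0.349 gf 4.2 F [-0.2  0.2 -2.1] q6 -0.53
foot 273 nose-down 1.1 z@0 -0.0623
top profile [(24, 379), (32, 377), (40, 388), (48, 384), (56, 377), (64, 378), (72, 376), (80, 352), (88, -3), (96, -4), (104, -6), (112, -8), (120, -9), (128, -32), (136, -36), (144, -41)]
```

It has begun to pivot at about 4 N. I start the tipping path, raising and advancing the grip so the spout follows down on the rim.

>>> {"api": "jog_arm", "payload": {"motion": [[-0.2985, 1, 0, -2, 0], [-0.2985, 2, 0, -3, 0], [-0.2985, 2, 0, -3, 0], [-0.2985, 1, 0, -2, 0], [-0.2985, 0, 0, 0, 0]]}}

```text
time: 11.72
tool_pos: [0.7323, 0.019, 0.1565]
tcp_rot: [1.576, 2.716, 0.001]
wrist_force: [-0.4, -0.1, -1.6]
width: 0.355
grip_force: 2.8
```

```bash
python3 p.py g
```

```text
t 11.7167 tcp [0.7323 0.019  0.1565] xang 119.73 w 0.355 gf 2.8 F [-0.4 -0.1 -1.6] q6 -0.53
foot 184 nose-down 5.7 z@0 -0.0644
top profile [(24, 379), (32, 377), (40, 389), (48, 385), (56, 380), (64, 377), (72, 376), (80, -15), (88, -12), (96, -14), (104, -17), (112, -19), (120, -22), (128, -49), (136, -53)]
```

Nose-down is 5.7° with the lip still in the neck. Continuing.

>>> {"api": "jog_arm", "payload": {"motion": [[-0.2985, 2, 0, -3, 0], [-0.2985, 3, 0, -4, 0], [-0.2985, 3, 0, -4, 0], [-0.2985, 3, 0, -4, 0], [-0.2985, 1, 0, -1, 0], [-0.2985, 0, 0, 0, 0]]}}

```text
time: 12.27
tool_pos: [0.7262, 0.0295, 0.1723]
tcp_rot: [1.576, 2.716, 0.001]
wrist_force: [-0.5, -0.2, -2.1]
width: 0.353
grip_force: 2.8
```

```bash
cat >> p.py <<'E'
# lip estimate: rigid pose from pitch and height under grip, relative to bottle (scene frame -> tcp frame offsets: goal tcp)
th=-np.arctan(k[0]); s,co=np.sin(th),np.cos(th)
# foot top plane is 2.5 mm above underside at scoop z; scoop origin (x=0,z~2.5) assumed on a-line through pads (x=0,z=87)
d=-k[1]*co if False else None
zf=k[1]; # foot plane height at a=0 (rel tcp); distance pads->plane along scoop z
G=.0216 # pads above TCP
D=(G-zf)*co; sl=D-(G+.0630) # slip of post down through pads
lx=.140*co-(.074+sl)*s; lz=G-.140*s-(.074+sl)*co
print("slip mm",round(sl*1000,1),"lip a rel mouth mm",round(((t[:2]-[.736,.0141])@hh+lx-.140)*1000,1),"lip below rim mm",round((.1-(t[2]+lz))*1000,1))
E
python3 p.py g
```

```text
t 12.2667 tcp [0.7262 0.0295 0.1723] xang 119.74 w 0.353 gf 2.8 F [-0.5 -0.2 -2.1] q6 -0.51
foot 87 nose-down 11.6 z@0 -0.0657
top profile [(24, 380), (32, 379), (40, 389), (48, 385), (56, 381), (64, 377), (72, 375), (80, -21), (88, -22), (96, -25), (104, -29), (112, -32), (120, -58), (128, -67)]
slip mm 0.9 lip a rel mouth mm 0.1 lip below rim mm 8.3
```

>>> {"api": "jog_arm", "payload": {"motion": [[-0.2985, 2, 0, -2, 0], [-0.2985, 3, 0, -3, 0], [-0.2985, 3, 0, -3, 0], [-0.2985, 3, 0, -3, 0], [-0.2985, 3, 0, -3, 0], [-0.2985, 1, 0, -1, 0], [-0.2985, 0, 0, 0, 0]]}}

```text
time: 12.9
tool_pos: [0.7187, 0.0425, 0.1871]
tcp_rot: [1.576, 2.716, 0.001]
wrist_force: [-0.4, 0.3, -1.9]
width: 0.345
grip_force: 2.8
```

```bash
python3 p.py h; python3 -c "
import cv2;I=cv2.imread('pics/h_scene.png');cv2.imwrite('pics/h2.png',cv2.convertScaleAbs(cv2.resize(I[220:420,270:470],None,fx=2.5,fy=2.5),alpha=1.6))"
```

```text
t 12.9 tcp [0.7187 0.0425 0.1871] xang 119.74 w 0.345 gf 2.8 F [-0.4  0.3 -1.9] q6 -0.49
foot 77 nose-down 13.3 z@0 -0.0661
top profile [(24, 380), (32, 380), (40, 389), (48, 386), (56, 378), (64, 376), (72, 374), (80, -22), (88, -23), (96, -27), (104, -30), (112, -34), (120, -62), (128, -68)]
slip mm 0.8 lip a rel mouth mm 12.2 lip below rim mm -3.4
```

View pics/h2.png

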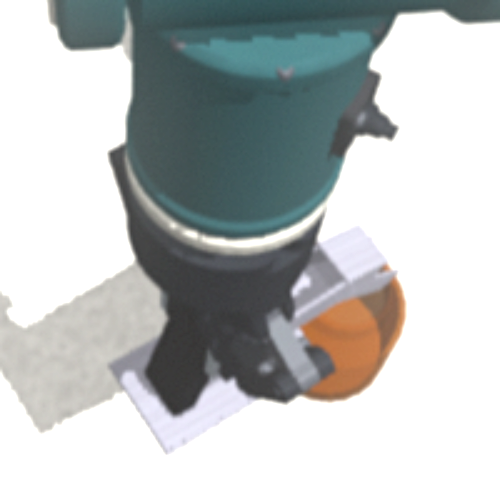

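The pivot stalled at about 13° and the lip has risen out by about 3 mm. I back off a little and lower it into the neck, then use the far neck wall to lightly turn the scoop.

>>> {"api": "jog_arm", "payload": {"motion": [[-0.2985, -4, 0, 3, 0], [-0.2985, -3, 0, 5, 0], [-0.2985, 0, 0, 5, 0], [-0.2985, 0, 0, 4, 0], [-0.2985, 0, 0, 1, 0], [-0.2985, 0, 0, 0, 0]]}}

```text
time: 13.45
tool_pos: [0.7213, 0.0359, 0.1669]
tcp_rot: [-1.577, -2.715, 0.002]
wrist_force: [-0.4, 0.9, -1.6]
width: 0.349
grip_force: 2.8
```

```bash
python3 p.py i
```

```text
t 13.45 tcp [0.7213 0.0359 0.1669] xang 119.7 w 0.349 gf 2.8 F [-0.4  0.9 -1.6] q6 -0.5
foot 59 nose-down 12.6 z@0 -0.0681
top profile [(24, 378), (32, 379), (40, 388), (48, 384), (56, 380), (64, 376), (72, 374), (80, -24), (88, -26), (96, -30), (104, -33), (112, -37), (120, -66), (128, -71), (144, -116)]
slip mm 2.9 lip a rel mouth mm 5.9 lip below rim mm 16.6
```

>>> {"api": "jog_arm", "payload": {"motion": [[-0.2995, 2, 0, 0, 0], [-0.2995, 3, 0, 0, 0], [-0.2995, 3, 0, -1, 0], [-0.2995, 3, 0, -2, 0], [-0.2995, 3, 0, -2, 0], [-0.2995, 0, 0, 0, 0]]}}

```text
time: 14.0
tool_pos: [0.7151, 0.049, 0.1743]
tcp_rot: [1.576, 2.717, 0.001]
wrist_force: [0.8, 0.3, -1.8]
width: 0.351
grip_force: 2.8
```

```bash
cat > rim.py <<'E'
from h import *
import sys
d=np.load(sys.argv[1]+"_scene.npz"); I=d["I"].astype(int); P=cloud("scene",d["D"]); z=P[...,2]; r=np.hypot(P[...,0]-.6672,P[...,1]-.1345)
m=(I[...,0]>I[...,2]+25)&(r<.07)&(z>.02); q=P[m&(z>.095)&(z<.104)]
print("rim",len(q),[np.round(v,4) for v in cv2.minEnclosingCircle(q[:,:2].astype(np.float32))])
E
python3 p.py j; python3 rim.py j
```

```text
t 14.0 tcp [0.7151 0.049  0.1743] xang 119.75 w 0.351 gf 2.8 F [ 0.8  0.3 -1.8] q6 -0.49
foot 89 nose-down 17.0 z@0 -0.0691
top profile [(24, 379), (32, 379), (40, 389), (48, 386), (56, 381), (64, 377), (72, 375), (80, -30), (88, -33), (96, -38), (104, -42), (112, -47), (120, -76)]
slip mm 2.1 lip a rel mouth mm 12.0 lip below rim mm 18.1
rim 180 [array([0.6679, 0.1346]), np.float64(0.0283)]
```

Turning against the neck works: 17°, with the lip in the neck and the bottle unmoved. Continue.

>>> {"api": "jog_arm", "payload": {"motion": [[-0.2995, 2, 0, -1, 0], [-0.2995, 3, 0, -3, 0], [-0.2995, 3, 0, -3, 0], [-0.2995, 3, 0, -3, 0], [-0.2995, 3, 0, -2, 0], [-0.2995, 2, 0, -1, 0], [-0.2995, 0, 0, 0, 0]]}}

```text
time: 14.63
tool_pos: [0.7072, 0.0626, 0.187]
tcp_rot: [1.577, 2.717, 0.001]
wrist_force: [0.1, -0.1, -1.8]
width: 0.348
grip_force: 2.8
```

```bash
python3 p.py k; python3 rim.py k
```

```text
t 14.6333 tcp [0.7072 0.0626 0.187 ] xang 119.74 w 0.348 gf 2.8 F [ 0.1 -0.1 -1.8] q6 -0.47
foot 148 nose-down 24.3 z@0 -0.0746
top profile [(24, 380), (32, 380), (40, 389), (48, 386), (56, 380), (64, 376), (72, 374), (80, -45), (88, -50), (96, -56), (104, -89)]
slip mm 3.0 lip a rel mouth mm 12.1 lip below rim mm 19.6
rim 63 [array([0.6908, 0.1312]), np.float64(0.0417)]
```

>>> {"api": "jog_arm", "payload": {"motion": [[-0.2995, 2, 0, -1, 0], [-0.2995, 3, 0, -2, 0], [-0.2995, 3, 0, -2, 0], [-0.2995, 3, 0, -2, 0], [-0.2995, 3, 0, -2, 0], [-0.2995, 3, 0, -2, 0], [-0.2995, 3, 0, -2, 0], [-0.2995, 2, 0, -1, 0], [-0.2995, 0, 0, 0, 0], [-0.2995, 0, 0, 0, 0]]}}

```text
time: 15.52
tool_pos: [0.6962, 0.0815, 0.2004]
tcp_rot: [1.577, 2.717, 0.0]
wrist_force: [-0.4, -0.0, -1.1]
width: 0.351
grip_force: 2.9
```

```bash
python3 p.py l; python3 rim.py l; python3 -c "
import cv2;I=cv2.imread('pics/l_scene.png');cv2.imwrite('pics/l2.png',cv2.convertScaleAbs(cv2.resize(I[230:400,300:470],None,fx=3,fy=3),alpha=1.6))"
```

```text
t 15.5167 tcp [0.6962 0.0815 0.2004] xang 119.72 w 0.351 gf 2.9 F [-0.4 -0.  -1.1] q6 -0.44
foot 95 nose-down 33.1 z@0 -0.0847
top profile [(24, 381), (32, 387), (40, 388), (48, 386), (56, 387), (64, 375), (72, 374), (80, -70)]
slip mm 4.5 lip a rel mouth mm 12.7 lip below rim mm 20.3
rim 11 [array([0.6912, 0.1256]), np.float64(0.0125)]
```

View pics/l2.png

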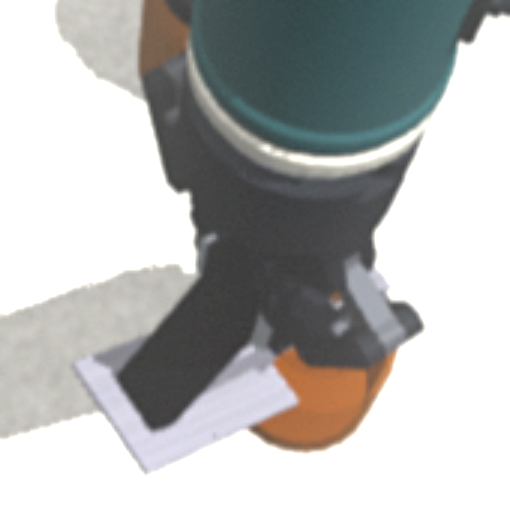

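Tipped to 33° with the bottle standing. The lip is near the far wall, which leaves too little room for a 16 mm ball, so I firm the grip and draw back to mid-neck.

>>> {"api": "jog_arm", "payload": {"motion": [[-0.31, 0, 0, 0, 0], [-0.31, 0, 0, 0, 0], [-0.31, -2, 0, 0, 0], [-0.31, -4, 0, 0, 0], [-0.31, -4, 0, 0, 0], [-0.31, -3, 0, 0, 0], [-0.31, 0, 0, 0, 0], [-0.31, 0, 0, 0, 0], [-0.31, 0, 0, 0, 0], [-0.31, 0, 0, 0, 0]]}}

```text
time: 16.4
tool_pos: [0.7026, 0.07, 0.2003]
tcp_rot: [-1.578, -2.717, 0.0]
wrist_force: [-0.1, -0.1, -1.1]
width: 0.347
grip_force: 16.4
```

```bash
python3 p.py n; python3 rim.py n; python3 -c "
from h import *
J,E=shot('top','n')
P=cloud('top',E);r=np.hypot(P[...,0]-.6633,P[...,1]-.137);print('top sees',(r<.045).sum())
print(proj('top',[.665,.136,.1]),proj('scene',[.665,.136,.1]))"
```

```text
t 16.4 tcp [0.7026 0.07   0.2003] xang 119.71 w 0.347 gf 16.4 F [-0.1 -0.1 -1.1] q6 -0.45
foot 95 nose-down 33.6 z@0 -0.0847
top profile [(24, 381), (32, 387), (40, 388), (48, 385), (56, 383), (64, 375), (72, 373), (80, -70), (96, -106)]
slip mm 4.0 lip a rel mouth mm -1.3 lip below rim mm 20.5
rim 71 [array([0.6813, 0.1225]), np.float64(0.0461)]
top sees 0
[254.20161331 115.42275787] [409.32032886 331.18254798]
```

>>> {"api": "jog_arm", "payload": {"motion": [[-0.31, 2, 0, 0, 0], [-0.31, 2, 0, 0, 0], [-0.31, -2, 0, 0, 0], [-0.31, -2, 0, 0, 0], [-0.31, 0, 0, -4, 0], [-0.31, 0, 0, -4, 0], [-0.31, 0, 0, -2, 0], [-0.31, 0, 0, 0, 0], [-0.31, 0, 0, 0, 0]]}}

```text
time: 17.25
tool_pos: [0.7029, 0.0699, 0.2109]
tcp_rot: [1.577, 2.716, 0.001]
wrist_force: [0.6, -0.4, -0.6]
width: 0.347
grip_force: 16.4
```

```bash
python3 p.py o
python3 - <<'E'
from h import *
a=np.load("a_scene.npz")
for tag in("l","n","o"):
    o=np.load(tag+"_scene.npz")
    P=cloud("scene",o["D"]);Q=cloud("scene",a["D"])
    I=o["I"].astype(int);A=a["I"].astype(int)
    br=(I[...,0]>I[...,2]+15)&(A[...,0]>A[...,2]+15); br[:, :370]=0; br[:310]=0
    dif=np.abs(I-A).sum(-1)*br; dz=(P-Q)[...,2]*br
    v,u=np.nonzero((abs(dz)>.006)); 
    print(tag,"brown both",br.sum(),"dz>6mm:",len(u),(u.mean().round(),v.mean().round(),np.median(dz[v,u]).round(4),np.median(P[v,u],0).round(3)) if len(u) else "", "colour diff>30:",(dif>30).sum())
    v,u=np.nonzero(dif>30)
    if len(u): print("   col at",np.median(u),np.median(v),u.min(),u.max(),v.min(),v.max(),A[v,u].mean(0).round(),I[v,u].mean(0).round())
# what 'a' saw inside the mouth (depth)
Q=cloud("scene",a["D"]); r=np.hypot(Q[...,0]-.6672,Q[...,1]-.1345); m=(r<.026); print("a inside z pct",np.percentile(Q[m][:,2],[1,10,30,50,70,90]).round(3))
T=cloud("top",np.load("a_top.npz")["D"]); r=np.hypot(T[...,0]-.6633,T[...,1]-.137); m=(r<.026); print("a top inside z pct",np.percentile(T[m][:,2],[1,10,30,50,70,90]).round(3))
E
```

```text
t 17.25 tcp [0.7029 0.0699 0.2109] xang 119.71 w 0.347 gf 16.4 F [ 0.6 -0.4 -0.6] q6 -0.45
foot 100 nose-down 33.5 z@0 -0.0845
top profile [(24, 381), (32, 387), (40, 388), (48, 385), (56, 386), (64, 374), (72, 373), (80, -69), (96, -114)]
slip mm 3.8 lip a rel mouth mm -1.3 lip below rim mm 10.1
l brown both 943 dz>6mm: 54 (np.float64(405.0), np.float64(351.0), np.float64(0.1577), array([0.743, 0.098, 0.254])) colour diff>30: 914
   col at 407.0 364.0 384 432 328 380 [83. 55. 36.] [110.  74.  50.]
n brown both 1011 dz>6mm: 64 (np.float64(406.0), np.float64(356.0), np.float64(0.1989), array([0.756, 0.091, 0.278])) colour diff>30: 986
   col at 410.0 363.0 383 432 317 380 [83. 56. 39.] [112.  77.  54.]
o brown both 1028 dz>6mm: 59 (np.float64(407.0), np.float64(352.0), np.float64(0.1991), array([0.757, 0.091, 0.278])) colour diff>30: 998
   col at 407.0 363.0 384 432 318 380 [84. 56. 38.] [113.  77.  53.]
a inside z pct [0.    0.002 0.082 0.091 0.097 0.099]
a top inside z pct [0.002 0.005 0.067 0.094 0.099 0.101]
```

>>> {"api": "jog_arm", "payload": {"motion": [[-0.31, 0, 0, -3, 0], [-0.31, 0, 0, -5, 0], [-0.31, 0, 0, -6, 0], [-0.31, 0, 0, -6, 0], [-0.31, 0, 0, -5, 0], [-0.31, 0, 0, -3, 0], [-0.31, 0, 0, 0, 0], [-0.31, 0, 0, 0, 0]]}}

```text
time: 17.97
tool_pos: [0.7028, 0.0699, 0.2388]
tcp_rot: [1.577, 2.716, 0.001]
wrist_force: [-0.4, -0.3, -2.4]
width: 0.349
grip_force: 16.4
```

>>> {"api": "jog_arm", "payload": {"motion": [[-0.31, -4, 0, 0, 0], [-0.31, -8, 0, 0, 0], [-0.31, -12, 0, 0, 0], [-0.31, -12, 0, 0, 0], [-0.31, -12, 0, 0, 0], [-0.31, -12, 0, 0, 0], [-0.31, -12, 0, 0, 0], [-0.31, -8, 0, 0, 0], [-0.31, 0, 0, 0, 0], [-0.31, 0, 0, 0, 0]]}}

```text
time: 18.8
tool_pos: [0.7424, -0.0003, 0.238]
tcp_rot: [-1.579, -2.715, -0.0]
wrist_force: [0.5, 0.4, -1.2]
width: 0.348
grip_force: 16.4
```

```bash
python3 p.py q
python3 - <<'E'
from h import *
for n,c in(("scene",[.6672,.1345]),("top",[.6633,.137])):
    for tag in("a","q"):
        if n=="top" and tag=="q": shot("top","q")
        d=np.load(f"{tag}_{n}.npz"); P=cloud(n,d["D"]); I=d["I"].astype(int)
        r=np.hypot(P[...,0]-c[0],P[...,1]-c[1]); m=(r<.034)&(P[...,2]<.04)&(P[...,2]>-.02)&(d["D"]>0)
        h,_=np.histogram(P[m][:,2],[-.02,-.002,.003,.008,.013,.018,.023,.03,.04]); print(n,tag,m.sum(),h)
        b=m&(P[...,2]>.011)&(P[...,2]<.024)
        if b.sum(): print("   ",np.median(P[b],0).round(3),I[b].mean(0).round(),np.argwhere(b).mean(0).round())
E
python3 rim.py q
```

```text
t 18.8 tcp [ 7.424e-01 -3.000e-04  2.380e-01] xang 119.65 w 0.348 gf 16.4 F [ 0.5  0.4 -1.2] q6 -0.55
foot 66 nose-down 36.3 z@0 -0.0846
top profile [(24, 381), (32, 386), (40, 387), (48, 385), (56, 379), (64, 371), (72, 370), (80, 365)]
slip mm 1.0 lip a rel mouth mm -86.5 lip below rim mm -16.4
scene a 249 [  0 130 119   0   0   0   0   0]
scene q 260 [  0  77 102  12  49  20   0   0]
    [0.656 0.156 0.016] [107. 102. 104.] [344. 413.]
top a 203 [  0  21 176   6   0   0   0   0]
top q 0 [0 0 0 0 0 0 0 0]
rim 330 [array([0.6679, 0.1342]), np.float64(0.0282)]
```

The ball is in the bottle: the scene depth shows about 80 px at z 8–21 mm above the floor. The bottle has not moved. Now I carry the scoop back over its original clear spot.

>>> {"api": "jog_arm", "payload": {"motion": [[-0.32, 0, -4, 0, 0], [-0.32, -1, -8, 0, 0], [-0.32, -1, -12, 0, 0], [-0.32, -1, -14, 0, 0], [-0.32, -1, -14, 0, 0], [-0.32, -1, -14, 0, 0], [-0.32, -1, -14, 0, 0], [-0.32, -1, -14, 0, 0], [-0.32, -1, -14, 0, 0], [-0.32, -1, -14, 0, 0]]}}

```text
time: 19.73
tool_pos: [0.639, -0.0685, 0.2385]
tcp_rot: [1.577, 2.717, -0.0]
wrist_force: [-0.1, 0.5, -1.2]
width: 0.35
grip_force: 21.0
```

>>> {"api": "jog_arm", "payload": {"motion": [[-0.32, -2, -14, 2, 0], [-0.32, -2, -14, 5, 0], [-0.32, -2, -14, 8, 0], [-0.32, -2, -14, 8, 0], [-0.32, -2, -14, 8, 0], [-0.32, -2, -14, 8, 0], [-0.32, -2, -14, 8, 0], [-0.32, -2, -14, 8, 0], [-0.32, -2, -14, 8, 0], [-0.32, -2, -14, 8, 0]]}}

```text
time: 20.57
tool_pos: [0.5277, -0.1553, 0.1669]
tcp_rot: [1.577, 2.717, -0.0]
wrist_force: [0.7, 0.0, -1.6]
width: 0.35
grip_force: 21.0
```

>>> {"api": "jog_arm", "payload": {"motion": [[-0.32, -1, -10, 5, 0], [-0.32, 0, -8, 5, 0], [-0.32, 0, -4, 4, 0], [-0.32, 0, 0, 0, 0], [-0.32, 0, 0, 0, 0]]}}

```text
time: 20.98
tool_pos: [0.5106, -0.1663, 0.1534]
tcp_rot: [1.578, 2.716, 0.001]
wrist_force: [0.7, 0.4, -1.8]
width: 0.348
grip_force: 21.0
```

```bash
sed -i 's/-.0165)&(a<.09)/-.0165)\&(a<.06)/' p.py && python3 p.py r; python3 -c "
from h import *
to([.510,-.168,.126])"
```

```text
t 20.9833 tcp [ 0.5106 -0.1663  0.1534] xang 119.7 w 0.348 gf 21.0 F [ 0.7  0.4 -1.8] q6 -0.88
foot 79 nose-down 34.3 z@0 -0.085
top profile [(24, -40), (32, 262), (40, 176), (48, -51), (56, -53), (64, -53), (72, -62), (80, -70)]
slip mm 3.5 lip a rel mouth mm -113.4 lip below rim mm 67.6
t 21.0333 tcp [ 0.5111 -0.1663  0.1537] xang 119.72 w 0.347 gf 21.0 F [ 0.2  0.3 -1.4] q6 -0.88
tool shift mm [-0.9 -1.8 27.7]
```

>>> {"api": "jog_arm", "payload": {"motion": [[-0.32, 0, 0, 6, 0], [-0.32, 0, 0, 8, 0], [-0.32, 0, 0, 8, 0], [-0.32, 0, 0, 5, 0], [-0.32, 0, 0, 0, 0], [-0.303, 0, 0, 2, 0], [-0.301, 0, 0, 2, 0], [-0.301, -3, 0, 2, 0], [-0.301, -4, 0, 3, 0], [-0.301, 0, 0, 0, 0]]}}

```text
time: 21.87
tool_pos: [0.5147, -0.1733, 0.1174]
tcp_rot: [1.577, 2.715, -0.0]
wrist_force: [0.0, -1.0, -0.9]
width: 0.349
grip_force: 9.5
```

```bash
python3 p.py s
```

```text
t 21.8667 tcp [ 0.5147 -0.1733  0.1174] xang 119.7 w 0.349 gf 9.5 F [ 0.  -1.  -0.9] q6 -0.89
foot 21 nose-down -16.0 z@0 -0.0877
top profile [(24, 170), (32, 262), (40, 187), (48, -45), (56, 383), (64, 383), (72, 378), (80, 374), (88, -69)]
slip mm 20.4 lip a rel mouth mm -32.2 lip below rim mm 12.9
```

```bash
sed -i 's/P\[...,2\]>.03)/P[...,2]>.008)/' p.py && python3 p.py s
```

```text
t 21.9167 tcp [ 0.5145 -0.1731  0.1175] xang 119.69 w 0.35 gf 9.4 F [-0.4  0.3 -1. ] q6 -0.89
foot 95 nose-down 29.9 z@0 -0.0824
top profile [(24, -27), (32, 262), (40, 204), (48, 377), (56, 383), (64, 383), (72, 378), (80, -61), (88, -69)]
slip mm 5.6 lip a rel mouth mm -110.9 lip below rim mm 99.7
```

>>> {"api": "jog_arm", "payload": {"motion": [[-0.3, -4, 0, 3, 0], [-0.3, -5, 0, 4, 0], [-0.3, -5, 0, 4, 0], [-0.3, -5, 0, 4, 0], [-0.3, -3, 0, 3, 0], [-0.3, 0, 0, 0, 0]]}}

```text
time: 22.47
tool_pos: [0.5253, -0.1924, 0.0987]
tcp_rot: [1.579, 2.716, 0.0]
wrist_force: [0.0, -1.0, 0.8]
width: 0.35
grip_force: 7.0
```

```bash
python3 p.py t
```

```text
t 22.4667 tcp [ 0.5253 -0.1924  0.0987] xang 119.66 w 0.35 gf 7.0 F [ 0.  -1.   0.8] q6 -0.91
foot 194 nose-down 19.4 z@0 -0.0725
top profile [(24, 173), (32, 263), (40, -33), (48, 380), (56, 385), (64, 387), (72, 380), (80, 382), (88, 389), (96, -45), (104, -51), (112, -84)]
slip mm 4.2 lip a rel mouth mm -108.2 lip below rim mm 100.0
```

The scoop is levelling with its lip on the bench, now at 19°. Continue the arc.

>>> {"api": "jog_arm", "payload": {"motion": [[-0.3, -3, 0, 3, 0], [-0.3, -4, 0, 4, 0], [-0.3, -4, 0, 4, 0], [-0.3, -4, 0, 4, 0], [-0.3, -3, 0, 3, 0], [-0.3, 0, 0, 0, 0]]}}

```text
time: 23.02
tool_pos: [0.5338, -0.2076, 0.0805]
tcp_rot: [-1.578, -2.716, 0.0]
wrist_force: [0.1, 0.2, -0.8]
width: 0.352
grip_force: 6.7
```

```bash
python3 p.py u
```

```text
t 23.0167 tcp [ 0.5338 -0.2076  0.0805] xang 119.69 w 0.352 gf 6.7 F [ 0.1  0.2 -0.8] q6 -0.93
foot 99 nose-down 4.8 z@0 -0.0688
top profile [(24, 172), (32, 262), (40, -23), (48, 382), (56, 386), (64, 390), (72, 396), (80, 403), (88, 396), (96, 399), (104, 405), (112, -30), (120, -58), (128, -62)]
slip mm 5.5 lip a rel mouth mm -98.8 lip below rim mm 88.8
```

>>> {"api": "jog_arm", "payload": {"motion": [[-0.3, -3, 0, 2, 0], [-0.3, -4, 0, 3, 0], [-0.3, -4, 0, 3, 0], [-0.3, -3, 0, 2, 0], [-0.3, -1, 0, 1, 0], [-0.3, 0, 0, 0, 0], [-0.3, 0, 0, 0, 0]]}}

```text
time: 23.65
tool_pos: [0.5412, -0.2203, 0.0701]
tcp_rot: [-1.578, -2.716, 0.0]
wrist_force: [-0.0, 0.4, -2.2]
width: 0.35
grip_force: 6.7
```

```bash
sed -i 's/P\[...,2\]>.008)/P[...,2]>.0015)/' p.py && python3 p.py v
```

```text
t 23.65 tcp [ 0.5412 -0.2203  0.0701] xang 119.7 w 0.35 gf 6.7 F [-0.   0.4 -2.2] q6 -0.95
foot 222 nose-down 0.2 z@0 -0.0666
top profile [(24, 173), (32, 261), (40, 206), (48, 381), (56, 386), (64, 389), (72, 396), (80, 402), (88, 410), (96, 416), (104, 410), (112, 423), (120, 420), (128, -37), (136, -43)]
slip mm 3.6 lip a rel mouth mm -107.4 lip below rim mm 86.4
```

Level within 0.2° and the foot is at bench height. I lower 2 mm more with the light grip, release gently and rise straight up.

>>> {"api": "jog_arm", "payload": {"motion": [[-0.3, 0, 0, 1, 0], [-0.299, 0, 0, 1, 0], [-0.299, 0, 0, 0, 0], [-0.29, 0, 0, 0, 0], [-0.27, 0, 0, 0, 0], [-0.2, 0, 0, 0, 0], [0, 0, 0, 0, 0], [0.3, 0, 0, 0, 0], [1, 0, 0, 0, 0], [1, 0, 0, 0, 0]]}}

```text
time: 24.53
tool_pos: [0.5412, -0.2202, 0.0682]
tcp_rot: [-1.577, -2.717, 0.0]
wrist_force: [0.3, 0.4, 0.1]
width: 0.9
grip_force: 0.0
```

>>> {"api": "jog_arm", "payload": {"motion": [[1, 0, 0, 0, 0], [1, 0, 0, 0, 0], [1, 0, 0, 0, 0], [1, 0, 0, -5, 0], [1, 0, 0, -10, 0], [1, 0, 0, -20, 0], [1, 0, 0, -20, 0], [1, 0, 0, -20, 0], [1, 0, 0, -20, 0], [1, 0, 0, -20, 0]]}}

```text
time: 25.37
tool_pos: [0.5414, -0.2203, 0.1855]
tcp_rot: [1.577, 2.716, 0.0]
wrist_force: [0.4, 0.3, 0.4]
width: 1.002
grip_force: 0.0
```

>>> {"api": "jog_arm", "payload": {"motion": [[1, 0, 0, -20, 0], [1, -20, -15, 0, 0], [1, -20, -20, 0, 0], [1, -20, -20, 0, 0], [1, -20, -20, 0, 0], [1, -20, -20, 0, 0], [1, -10, -10, 0, 0], [1, 0, 0, 0, 0], [1, 0, 0, 0, 0], [1, 0, 0, 0, 0]]}}

```text
time: 26.2
tool_pos: [0.5048, -0.3669, 0.2035]
tcp_rot: [-1.577, -2.717, -0.001]
wrist_force: [0.2, -0.5, 0.4]
width: 1.0
grip_force: 0.0
```

Run:
```python
from h import *
to(None); I,D=shot('scene','z'); J,E=shot('top','z'); np.savez
scoop('z',np.array([.5412,-.2203,.0654]),-.0635)
for n,c,d in(("scene",[.6672,.1345],D),("top",[.6633,.137],E)):
    P=cloud(n,d); r=np.hypot(P[...,0]-c[0],P[...,1]-c[1]); m=(r<.034)&(P[...,2]<.04)&(P[...,2]>-.02)&(d>0)
    print(n,np.histogram(P[m][:,2],[-.02,-.002,.003,.008,.013,.018,.023,.03,.04])[0])
    C=(I if n=="scene" else J).astype(int); q=P[(C[...,0]>C[...,2]+25)&(r<.07)&(P[...,2]>.09)]
    print(cv2.minEnclosingCircle(q[:,:2].astype(np.float32)))
a=I[90:390,110:450];b=J[80:380,220:560]
cv2.imwrite("pics/z2.png",cv2.convertScaleAbs(np.hstack([a,b])[:,:,::-1],alpha=1.6))
```

```text
t 26.2 tcp [ 0.5048 -0.3669  0.2035] xang 119.72 w 1.0 gf 0.0 F [ 0.2 -0.5  0.4] q6 -1.19
scene foot n 89 nose-down deg 1.2 z at a=.04 -0.0617
scene chan n 1170 tip a,b,z 0.139 -0.0132 -0.0428 amax 0.1408 top a,z 0.087 -0.0025
top foot n 455 nose-down deg -0.2 z at a=.04 -0.0616
top chan n 963 tip a,b,z 0.1606 -0.0013 -0.0629 amax 0.1631 top a,z 0.0962 -0.0003
scene [ 0 93 91 15 47 18  0  0]
((0.6675199270248413, 0.13372424244880676), 0.02849833108484745)
top [  0  32 166   5   0   0   0   0]
((0.6643526554107666, 0.13684116303920746), 0.02843002788722515)
```

View pics/z2.png

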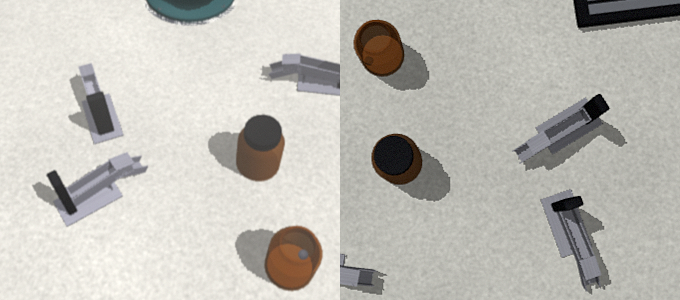

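The final view shows the ball inside the open bottle (scene crop about (303,255)). The bottle stands where it was, the scoop is upright and empty on the bench, and the gripper is clear.

```bash
python3 -c "
from workcell import bot
print(bot.finish_job())"
```

```text
the job is handed in; nothing more can be done
None
```

I handed the job in at about 26 s: the ball is in the open bottle, which stayed in place, and the empty scoop is upright at its original spot; however, during the tip (about 13°) the lip rose about 3 mm above the rim for under a second before I lowered it back in, and nothing spilled.

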